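# One dish off the nest, onto the counting scale, and tare

## Task

Get the counting scale ready for the next batch of clips: lift just the top blue dish off the nest, leaving the other three nested where they stand, and set it gently, upright, in the middle of the scale's steel platter. Let go of it, then press the green tare key all the way down and release it, touching neither the dish nor the platter meanwhile. Leave the marker and the step gauges beside the work where they lie.

Things in the scene. Friction and masses are not known exactly. Their poses are not given: they have to be found in the camera images.
- dish_4_center (a point): Top one of four identical empty blue dishes nested in one another: the one to take. Open oblong tub 130 mm long (x axis), 62 wide (y axis), 42 high, 35 to 70 g, tapering to a foot of 106 x 42 mm. A rim skirt covers its top 8 mm; the skirt's outer faces are upright, 62 mm across the long sides. This point is the dish's centre: rim 21 mm above it, underside 21 mm below; z axis up.
- dish_3_center (a point): The next dish down, same shape; centre 20 mm below the top dish's. It must stay down. Nested dishes sit 20 mm apart in height on stacking ribs, with 1 to 2 mm of sideways play: between one skirt's lower edge and the next rim is a 12 mm gap, and fingers reaching more than 20 mm below the top rim also take hold of this dish.
- dish_2_center (a point): The third dish from the top, same shape, centre half-way up.
- dish_1_center (a point): The lowest dish, standing on the bench, same shape, centre half-way up.
- platter_center (a point): Centre of the upper face of the counting scale's steel platter, a flat plate 150 mm (its x axis, front to back) by 166 mm (y axis), 62 mm above the bench, z axis up, on a stiff spring (4 N per mm, 3 mm at most). The scale is a white box 250 x 180 x 50 mm, fixed: platter at the back (+x), grey panel with display and keys at the front (-x).
- platter: The same steel platter as a body; origin at the centre of its underside, 8 mm below the upper face; axes as the scale's.
- tare_key_top (a point): Centre of the upper face of the green tare key, a round push key 26 mm across on the scale's front panel, 58 mm above the bench and 8 mm above the panel; in the platter's axes 122 mm to -x and 37 mm to -y of its centre. It is pressed straight down. The three small white keys beside it do nothing.
- tare_key (a joint): Travel of the green tare key in m: 0 released, 0.005 fully down; it springs back. About 1.2 N starts it and 4.2 N holds it fully down.
- marker_center (a point): Bystander: blue and white felt marker, 136 x 18 x 18 mm, lying between the scale and the nest; its centre.
- gauge_set_center (a point): Bystander: five step gauges in a beech cradle, 110 x 45 x 38 mm; its centre.
There are look-alikes about, which are no part of the job. Leave any yellow look-alike of the part that bears dish_1_center alone.

How it is judged:
By the outcome, as a careful person would: the job done as asked, in the order asked, and still so for the second after the job is handed in, with the robot touching nothing.
It also fails if it takes over 48 s, if anything falls off the work surface, if the arm or the gripper's body presses on something with over 40 N, if the wrist force passes 120 N, or if a joint passes its speed limit or range.

## Robot

A 7-joint arm with a two-finger parallel gripper is mounted at the origin on a cart in front of the work surface, level with it; the furniture and walls round the work are solid. World frame = base frame: x ahead of the robot, y to its left, z up, the work surface at z = 0. Lengths are in mm, angles in degrees, forces in N, time in s.
With the tool pointing down it reaches from about 400 to 875 mm from the base axis. Payload 6.5 kg.
Tool frame: the origin (TCP) lies at the very end of the fingers, on their centre line; the grasp point (between the pads) lies 19 mm behind it; z points along the fingers, y is the line along which they close (so a half turn about z gives the same grasp; the last joint's range is limited). The gripper opens to 85 mm and grips with 20 to 120 N. Pads are 22 mm wide; open, the fingers measure 114 mm over their backs; the gripper's body (76 mm by 85 mm) begins 54 mm behind the grasp point. The pads swing forward as they close: fully open they stand 13 mm farther back than shut.
Start: joints at [-76.673, 30.733, -0.252, 88.115, 0.149, 61.152, -4.079], TCP at [191.339, 621.192, 193.39] pointing down, gripper open.
Joint ranges: [-154.64, 154.64], [-21.42, 123.67], [-72.66, 72.17], [13.99, 137.28], [-74.86, 254.86], [10.95, 109.41], [-158.01, 158.01]. Speed limits (degrees/s): [136.94, 136.94, 180, 180, 180, 180, 180].

## Interface

Orientations are given as a 3x3 rotation matrix whose columns are the frame's x, y, z axes.
In Python, from station import manip, hand, capture, camera_params, recognise, cut_out, mark_of gives the robot as it stands. Calls block until the motion is done:
- manip.reach(position, orientation): joint-space move of the TCP to a pose.
- manip.move_straight(position, velocity=150, rotation=None): straight line of the TCP; rotation=None keeps the orientation; velocity is the mean speed in mm/s.
- manip.movej(angles): joint-space move.
- hand.grip(opening): finger opening in mm; the grip force is fixed at half the most; returns when the fingers have stopped.
- manip.hold(seconds).
- manip.inverse_kinematics(position, orientation): joint angles nearest the present ones, or None.
- manip.read_state(): the state.
- capture(name): name is "scene" or "top" or "wrist"; returns (picture, depth): 400x640x3 uint8, red, green, blue; 400x640 float32, mm along the optical axis (not along the pixel's ray), 0 where there is no reading.
- camera_params(name): a dict with "fovy" (degrees; the focal length in pixels is half the picture's height over the tangent of half this angle, whatever the lens; pixels are square), "cx", "cy" (the principal point, pixels), "camera_from_world" (4x4, takes a point from world to camera coordinates). Camera axes: x right, y down, z forward; pixel columns grow to the right and rows downward; lengths in mm; the calibration is good to about 2 mm. A picture is of the moment at which its call begins: read the wrist's pose just before it. camera_params takes no time and is no camera call; for the wrist camera it gives the pose at the moment of the call.
A pose or a line that the arm cannot do raises manip.IKError and nothing moves.
- manip.finish_job(): hands the job in; it is judged then, once.
Trained networks look in the newest picture that a camera, given by its name, has taken for a name from the list of things; names that differ only in an ending like _2 or _b are one class to them, and where a whole thing is asked for, a point or a joint stands for the part that bears it (a point fixed in the world has none). Each returns a list of dicts, best first, with "confidence" (0 to 1); they miss things now and then, are a little off and sometimes report something else, mostly with a low value. They report only what shows in the picture. A call takes as long as a camera call. They do not tell look-alikes from the thing itself.
- recognise(camera, name): "position" ([column, row] in pixels, amid what is visible of it).
- cut_out(camera, name): "pixels" (400x640 bool, what is visible of it) and "position" ([column, row] in pixels, amid what is visible of it).
- mark_of(camera, name): "position" ([column, row] in pixels: a listed point, or the origin of a listed thing).
The state is a dict: "time_s": time; "q": joint angles; "joint_vel": joint speeds; "joint_efforts": joint torques, N m; "tcp_pos": TCP position; "tcp_rot": TCP orientation; "contact_force": force on the tool from outside, world axes, zero at the start; "torque": the same for the moment, N m; "width": finger opening in mm; "grasp_force": force on a finger pad.
Only numpy, scipy, OpenCV 4.12 (cv2) and the standard library are available. Lean on these libraries where they do the work, as an engineer would, in place of code of your own. Each camera call takes 0.05 s, during which the arm holds its last target. There are 200 camera calls.

## Working session

There is one attempt and no reset: what is moved stays moved. The work goes in short steps, each a Python script; the robot and the scene stay as the last script left them, time stands still between calls to the robot, and variables do not carry over. Pictures are saved under pics/ and viewed, at most 12 in all, crops included, and the job is handed in when it is done.

```bash
mkdir -p pics
cat > h.py <<'E'
import numpy as np, cv2
from station import *
def w(cam,px,depth,P=None):
    P=P or camera_params(cam); f=200/np.tan(np.radians(P["fovy"]/2))
    u,v=px; c=np.array([(u-P["cx"])/f*depth,(v-P["cy"])/f*depth,depth,1])
    return (np.linalg.inv(P["camera_from_world"])@c)[:3]
def onz(cam,px,z,P=None):
    a=w(cam,px,100.,P);b=w(cam,px,1000.,P); return a+(b-a)*(z-a[2])/(b[2]-a[2])
def cloud(cam,d,P=None):
    P=P or camera_params(cam); f=200/np.tan(np.radians(P["fovy"]/2))
    v,u=np.mgrid[:400,:640]; c=np.stack([(u-P["cx"])/f*d,(v-P["cy"])/f*d,d,np.ones_like(d)],-1)
    return (c@np.linalg.inv(P["camera_from_world"]).T)[...,:3]
E
python3 - <<'E'
from h import *
for c in("scene","top"):
    p,d=capture(c); cv2.imwrite(f"pics/{c}.png",p[...,::-1]); np.save(c,d)
    X=cloud(c,d)
    for n in("dish_4_center","platter_center","tare_key_top","marker_center","gauge_set_center"):
        for r in mark_of(c,n)[:5]:
            u,v=map(int,r["position"]); print(c,n,(u,v),round(r["confidence"],2),X[v,u].round())
E
```

```text
scene dish_4_center (393, 229) 0.77 [ 626. -200.   65.]
scene dish_4_center (389, 236) 0.23 [ 607. -207.   61.]
scene platter_center (280, 150) 0.93 [592. 188.  63.]
scene tare_key_top (260, 184) 0.46 [482. 110.  57.]
scene marker_center (310, 210) 0.93 [549.  -1.  15.]
scene marker_center (389, 248) 0.5 [ 570. -243.   82.]
scene gauge_set_center (443, 311) 0.97 [ 574. -393.   33.]
top dish_4_center (379, 174) 0.94 [ 614. -217.   63.]
top platter_center (209, 174) 0.59 [606. 193.  60.]
top tare_key_top (235, 224) 0.63 [485. 122.  60.]
top tare_key_top (376, 172) 0.41 [ 619. -210.   63.]
top marker_center (288, 201) 0.64 [552.   3.  17.]
top gauge_set_center (447, 195) 0.96 [ 576. -389.   17.]
top gauge_set_center (289, 202) 0.27 [549.  -0.  18.]
```

View pics/scene.png

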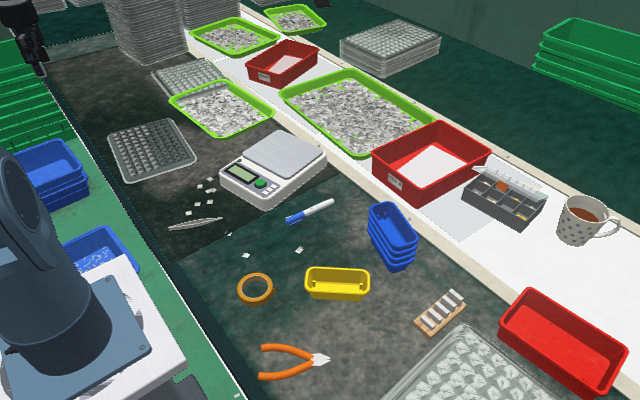

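View pics/top.png

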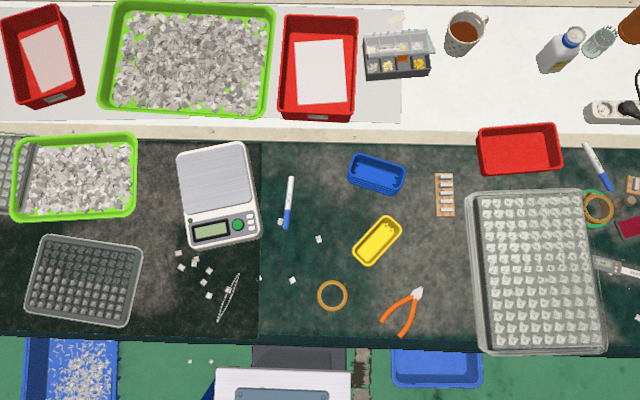

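The scene view shows the blue nest at about (393,235), the scale at (275,165) with its green key at (261,184), and the marker at (310,210). In the top view the nest is at (376,174), platter at (214,178), green key at (238,225). Candidates for the dish (top view): blue nest (376,174), yellow dish (378,240), and blue trays off the bench (435,367) and (60,370). Only the first is a blue nest of 130x62 dishes on the bench, and its inner floor is at 62 mm as four nested dishes require.

```bash
cat >> h.py <<'E'
def rect(pts):
    (c,s,a)=cv2.minAreaRect(pts[:,:2].astype(np.float32)); 
    b=cv2.boxPoints((c,s,a)); e=[b[1]-b[0],b[2]-b[1]]; e.sort(key=np.linalg.norm)
    return np.array(c),np.linalg.norm(e[1]),np.linalg.norm(e[0]),np.degrees(np.arctan2(e[1][1],e[1][0]))%180
def biggest(m):
    m=cv2.morphologyEx(m.astype(np.uint8),cv2.MORPH_OPEN,np.ones((2,2)))
    n,l,s,_=cv2.connectedComponentsWithStats(m); return l==1+s[1:,4].argmax()
def measure(cam,p,d,P=None):
    X=cloud(cam,d,P); hsv=cv2.cvtColor(p,cv2.COLOR_RGB2HSV); z=X[...,2]
    H,S,V=[hsv[...,i].astype(int) for i in range(3)]
    near=(X[...,0]>350)&(X[...,0]<800)
    out={}
    for n,m in (("rim",(H>100)&(H<125)&(S>110)&(z>94)&(z<112)&(abs(X[...,1]+210)<130)),("plat",(S<60)&(z>57)&(z<68)&(abs(X[...,1]-190)<150)),
                ("key",(H>60)&(H<95)&(S>100)&(z>50)&(z<66)&(abs(X[...,1]-150)<120))):
        m=m&near
        if m.sum()>15:
            k=biggest(m) if n!="rim" else m
            out[n]=rect(X[k]),X[k][:,2].mean().round(1),int(k.sum())
    return out
E
python3 - <<'E'
from h import *
for c in("top","scene"):
    p=cv2.imread(f"pics/{c}.png")[...,::-1].copy(); print(c,measure(c,p,np.load(c+".npy")))
p=cv2.imread("pics/top.png"); cv2.imwrite("pics/crop.png",cv2.resize(p[130:270,170:420],None,fx=3.2,fy=3.2))
E
```

```text
top {'rim': ((array([ 611.83770752, -207.7572937 ]), np.float32(129.30852), np.float32(62.767178), np.float32(73.08283)), np.float64(100.7), 472), 'plat': ((array([481.71188354, 108.76643372]), np.float32(450.61465), np.float32(197.27577), np.float32(32.259987)), np.float64(67.4), 4059), 'key': ((array([481.20541382, 115.86188507]), np.float32(23.274145), np.float32(23.12758), np.float32(2.7825015)), np.float64(56.9), 98)}
scene {'rim': ((array([ 610.96862793, -209.31634521]), np.float32(130.42513), np.float32(63.236214), np.float32(73.55911)), np.float64(99.8), 544), 'plat': ((array([ 349.16278076, -143.15719604]), np.float32(1009.766), np.float32(207.10667), np.float32(52.364197)), np.float64(63.5), 2247), 'key': ((array([486.275177 , 112.0230484]), np.float32(23.904829), np.float32(22.831478), np.float32(134.6074)), np.float64(56.7), 73)}
```

View pics/crop.png

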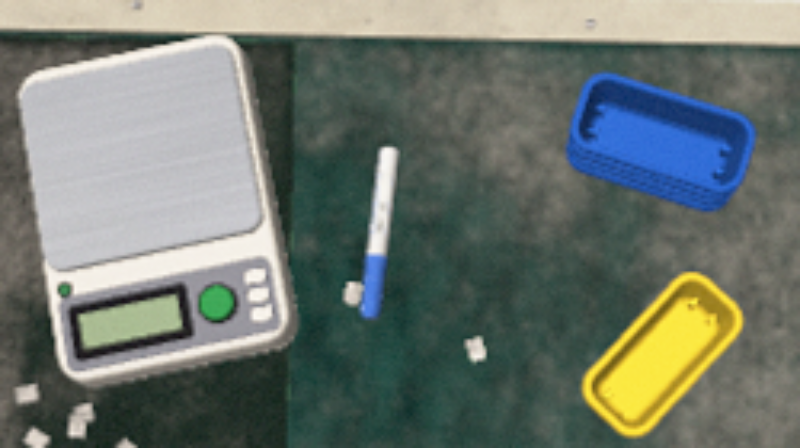

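The crop confirms it: blue nest at (660,140), yellow look-alike at (662,355), green key at (216,302), and the marker lies clear between scale and nest. Now I'll take a close look over each place.

```bash
cat >> h.py <<'E'
def down(yaw): # closing line (tool y) at world yaw
    a=np.radians(yaw); y=np.array([np.cos(a),np.sin(a),0]); z=np.array([0,0,-1.]); return np.stack([np.cross(y,z),y,z],1)
def best(pos,yaw):
    q0=np.array(manip.read_state()["q"]); c=[]
    for k in (yaw,yaw+180):
        q=manip.inverse_kinematics(list(pos),down(k))
        if q is not None: c.append((np.abs(np.array(q)-q0).max(),k))
    return down(min(c)[1])
E
sed -i 's/(z>57)&(z<68)&(abs(X\[...,1\]-190)<150)/(z>58.5)\&(z<65.5)\&(abs(X[...,1]-190)<110)\&(X[...,0]>480)\&(X[...,0]<720)/' h.py
python3 - <<'E'
from h import *
for c in("top","scene"):
    p=cv2.imread(f"pics/{c}.png")[...,::-1].copy(); print(c,measure(c,p,np.load(c+".npy"))["plat"])
for i,(pos,yaw) in enumerate((((560,165,330),-16.7),((600,-208,300),-16.7))):
    R=best(pos,yaw); manip.reach(list(pos),R); manip.hold(.2)
    P=camera_params("wrist"); p,d=capture("wrist"); cv2.imwrite(f"pics/w{i}.png",p[...,::-1]); np.savez(f"w{i}",d=d,T=P["camera_from_world"])
    print(measure("wrist",p,d,P)); s=manip.read_state(); print(s["time_s"],s["q"],s["contact_force"])
    for n in (("platter_center","tare_key_top") if i==0 else ("dish_4_center",)):
        for r in mark_of("wrist",n)[:2]: print(n,r["confidence"],r["position"],onz("wrist",r["position"],{"p":62,"t":58,"d":81}[n[0]],P))
a,b=cv2.imread("pics/w0.png"),cv2.imread("pics/w1.png"); cv2.imwrite("pics/w01.png",cv2.resize(np.vstack([a,b]),(480,600)))
E
```

```text
top ((array([481.71188354, 108.76643372]), np.float32(450.61465), np.float32(197.27577), np.float32(32.259987)), np.float64(67.9), 3757)
scene ((array([ 349.16278076, -143.15719604]), np.float32(1009.766), np.float32(207.10667), np.float32(52.364197)), np.float64(63.7), 2198)
{'rim': ((array([ 594.0567627 , -177.95178223]), np.float32(103.46878), np.float32(35.60055), np.float32(50.35796)), np.float64(100.4), 321), 'plat': ((array([597.67907715, 170.71652222]), np.float32(186.99379), np.float32(152.57503), np.float32(103.50489)), np.float64(63.8), 11453), 'key': ((array([524.93603516, 177.13500977]), np.float32(176.14041), np.float32(26.035921), np.float32(57.363907)), np.float64(60.0), 207)}
3.0083 [-45.68322508  19.42527353  33.06463089  90.03863985 -10.89114474
  73.79103974 -27.70564755] [ 0.1505583   0.14020715 -0.79791291]
platter_center 0.58 [336.8, 141.4] [598.73187797 182.01883786  62.        ]
platter_center 0.37 [397.7, 332.3] [ 614.61268838 -185.28569135   62.        ]
tare_key_top 0.72 [276.6, 199.3] [483.59012152 121.4116728   58.        ]
{'rim': ((array([ 610.43737793, -206.81390381]), np.float32(129.09369), np.float32(62.026894), np.float32(73.13991)), np.float64(101.0), 1500)}
4.7667 [-12.28686807  28.34456579  40.75607977  84.95022821 -18.86164255
  73.69325159  13.76547997] [0.16907157 0.69542428 0.60998046]
dish_4_center 0.78 [321.4, 162.5] [ 610.6832396  -204.48067967   81.        ]
```

View pics/w01.png

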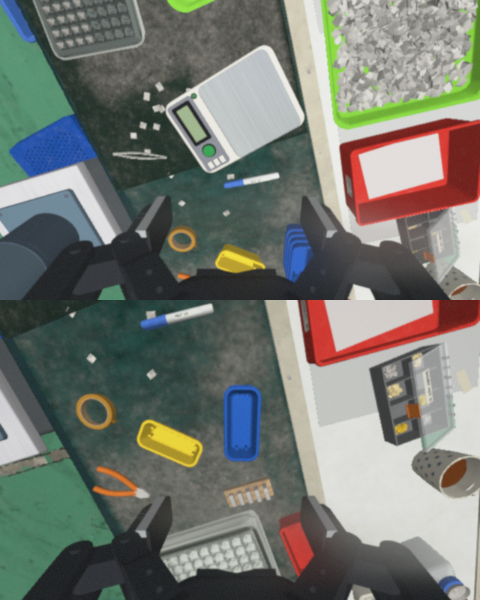

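The upper half (from above the scale) shows the scale at (235,110) and its key at (209,150). The lower half shows the nest centred at (241,423), clear all round for the fingers. Next I'll refit the platter with a cleaner mask.

```bash
sed -i 's/np.ones((2,2))/np.ones((3,3))/' h.py
python3 - <<'E'
from h import *
def fit(X,k,n): print(n,rect(X[k]),X[k][:,2].mean())
P=camera_params("wrist"); z=np.load("w0.npz"); P=dict(P,camera_from_world=z["T"])
for c,d,im,Q in(("top",np.load("top.npy"),"top",None),("scene",np.load("scene.npy"),"scene",None),("wrist",z["d"],"w0",P)):
    p=cv2.imread(f"pics/{im}.png")[...,::-1].copy(); X=cloud(c,d,Q); hsv=cv2.cvtColor(p,cv2.COLOR_RGB2HSV).astype(int)
    r=(abs(X[...,0]-590)<130)&(abs(X[...,1]-180)<130)
    fit(X,biggest(r&(X[...,2]>57.5)&(X[...,2]<66)&(hsv[...,1]<60)),c+" plat")
    m=r&(hsv[...,0]>55)&(hsv[...,0]<95)&(hsv[...,1]>90)&(X[...,2]>52)&(X[...,2]<64)
    fit(X,biggest(m),c+" key")
E
```

```text
top plat (array([595.63647461, 181.32720947]), np.float32(166.65483), np.float32(151.17906), np.float32(103.25751)) 62.06277235566343
top key (array([484.6991272 , 116.45683289]), np.float32(22.606234), np.float32(22.343443), np.float32(94.45893)) 58.02987286705099
scene plat (array([594.41796875, 178.62631226]), np.float32(168.86534), np.float32(153.28667), np.float32(103.18456)) 61.75716908062998
scene key (array([484.65084839, 114.22470856]), np.float32(24.089214), np.float32(23.651102), np.float32(112.14258)) 57.78942708207906
wrist plat (array([593.7555542, 182.4520874]), np.float32(166.19865), np.float32(150.52647), np.float32(103.404724)) 62.41094292522023
wrist key (array([485.17733765, 118.31866455]), np.float32(25.699043), np.float32(24.125797), np.float32(133.88734)) 58.324442788638045
```

Run:
```python
from h import *
for o in (74,62.5,74):
    hand.grip(o); s=manip.read_state(); P=camera_params("wrist"); p,d=capture("wrist")
    X=cloud("wrist",d,P); L=(X-s["tcp_pos"])@np.array(s["tcp_rot"])
    for sg in(1,-1):
        m=(d>0)&(L[...,2]>-60)&(L[...,2]<30)&(sg*L[...,1]>20)&(sg*L[...,1]<75)&(abs(L[...,0])<25)
        print(o,s["width"],s["time_s"],sg,m.sum(),np.percentile(L[m][:,2],[50,98,99.8]).round(1),np.percentile(sg*L[m][:,1],[1,50,99]).round(1))
```

```text
74 73.73208057068071 5.0917 1 471 [-55.3 -48.4 -46.9] [36.6 37.1 49.4]
74 73.73208057068071 5.0917 -1 474 [-55.3 -48.3 -47.5] [36.7 37.2 49.6]
62.5 62.27007872965056 5.4167 1 568 [-54.1 -44.8 -43.9] [31.  31.5 44.5]
62.5 62.27007872965056 5.4167 -1 568 [-54.  -44.8 -44.2] [31.  31.5 44.5]
74 73.7077226532702 5.7417 1 468 [-55.2 -48.2 -47.6] [36.6 37.1 49.5]
74 73.7077226532702 5.7417 -1 472 [-55.3 -48.  -47.1] [36.7 37.2 49.8]
```

Run:
```python
from h import *
s=manip.read_state(); P=camera_params("wrist"); p,d=capture("wrist")
T=P["camera_from_world"]; R=np.array(s["tcp_rot"])
C=np.linalg.inv(T)[:3,3]; print("cam in tool",(R.T@(C-s["tcp_pos"])).round(1), "axis",(R.T@T[2,:3]).round(3))
f=200/np.tan(np.radians(P["fovy"]/2))
for l in ([0,0,0],[0,37,0],[0,37,-9],[0,37,-19],[11,37,-9],[-11,37,-9]):
    c=T@np.r_[np.array(s["tcp_pos"])+R@l,1]; print(l,c[:2]/c[2]*f+[P["cx"],P["cy"]],c[2])
L=(cloud("wrist",d,P)-s["tcp_pos"])@R
for u in (200,205,210,215,220): print(u,[(v,L[v,u].round(0).tolist()) for v in range(260,330,10)])
cv2.imwrite("pics/f.png",cv2.resize(p[220:400,120:520,::-1],None,fx=2,fy=2))
```

```text
cam in tool [ 8.200e+01  1.000e-01 -1.812e+02] axis [-0.318  0.     0.948]
[0, 0, 0] [314.53013902 233.28371131] 197.84113328631344
[0, 37, 0] [370.71089768 233.26333258] 197.84461852967922
[0, 37, -9] [373.23784151 239.18191722] 189.31317049480577
[0, 37, -19] [376.3267571  246.41674692] 179.83378378939085
[11, 37, -9] [374.33596909 223.00858957] 185.81018827527873
[-11, 37, -9] [372.17961434 254.76758789] 192.81615271433287
200 [(260, [-186.0, -205.0, 295.0]), (270, [-210.0, -210.0, 302.0]), (280, [-232.0, -213.0, 302.0]), (290, [7.0, -48.0, -74.0]), (300, [10.0, -44.0, -84.0]), (310, [12.0, -41.0, -92.0]), (320, [12.0, -39.0, -97.0])]
205 [(260, [-190.0, -199.0, 302.0]), (270, [-210.0, -201.0, 302.0]), (280, [7.0, -49.0, -65.0]), (290, [11.0, -43.0, -79.0]), (300, [12.0, -41.0, -86.0]), (310, [12.0, -39.0, -93.0]), (320, [12.0, -37.0, -97.0])]
210 [(260, [-190.0, -190.0, 303.0]), (270, [7.0, -49.0, -57.0]), (280, [7.0, -46.0, -66.0]), (290, [11.0, -42.0, -78.0]), (300, [11.0, -40.0, -85.0]), (310, [7.0, -40.0, -86.0]), (320, [13.0, -35.0, -98.0])]
215 [(260, [-190.0, -181.0, 303.0]), (270, [7.0, -47.0, -57.0]), (280, [11.0, -42.0, -72.0]), (290, [10.0, -40.0, -78.0]), (300, [11.0, -37.0, -85.0]), (310, [6.0, -38.0, -85.0]), (320, [1.0, -39.0, -85.0])]
220 [(260, [-189.0, -171.0, 302.0]), (270, [11.0, -42.0, -63.0]), (280, [11.0, -40.0, -72.0]), (290, [11.0, -37.0, -79.0]), (300, [8.0, -37.0, -82.0]), (310, [4.0, -37.0, -82.0]), (320, [1.0, -37.0, -84.0])]
```

View pics/f.png

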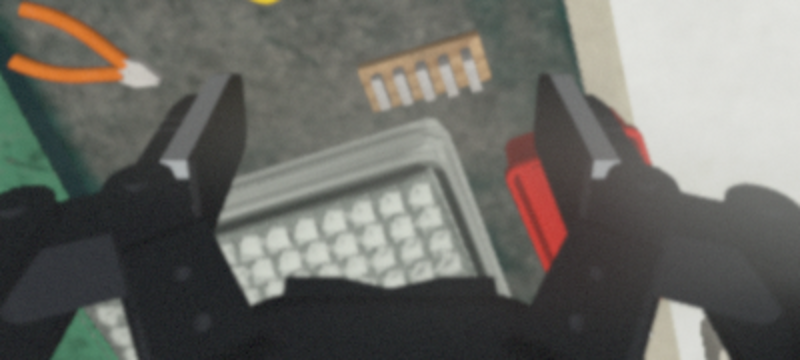

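The picture shows the pads at (240,75) and (545,75), and from depth they end well short of the TCP. I'll check against the fixed cameras.

Run:
```python
from h import *
s=manip.read_state(); print(s["tcp_pos"],s["width"],s["time_s"])
R=np.array(s["tcp_rot"])
p,d=capture("scene"); X=cloud("scene",d); L=(X-s["tcp_pos"])@R
m=(d>0)&(abs(L[...,0])<40)&(abs(L[...,1])<70)&(L[...,2]<100)&(L[...,2]>-150)
print(m.sum())
for a in range(-150,60,10):
    k=m&(L[...,2]>=a)&(L[...,2]<a+10)
    if k.sum(): print(a,k.sum(),L[k].min(0).round(),L[k].max(0).round())
cv2.imwrite("pics/s2.png",cv2.resize(p[60:260,280:540,::-1],None,fx=3,fy=3))
```

```text
[ 600.00028254 -207.99439761  300.00102977] 74.19752273292342 5.8417
3121
-150 630 [ -22.  -68. -150.] [  12.   70. -140.]
-140 452 [ -22.  -68. -140.] [   9.   69. -130.]
-130 419 [ -20.  -68. -130.] [  16.   70. -120.]
-120 465 [ -19.  -68. -120.] [  17.   70. -110.]
-110 364 [ -18.  -68. -110.] [  13.   69. -100.]
-100 254 [ -16.  -68. -100.] [ 11.  69. -90.]
-90 123 [-14. -51. -90.] [ 11.  58. -80.]
-80 143 [-14. -50. -80.] [ 11.  52. -70.]
-70 142 [-13. -50. -70.] [ 10.  52. -60.]
-60 113 [-15. -49. -60.] [ 11.  51. -50.]
-50 16 [-11. -43. -50.] [  9.  42. -47.]
```

View pics/s2.png

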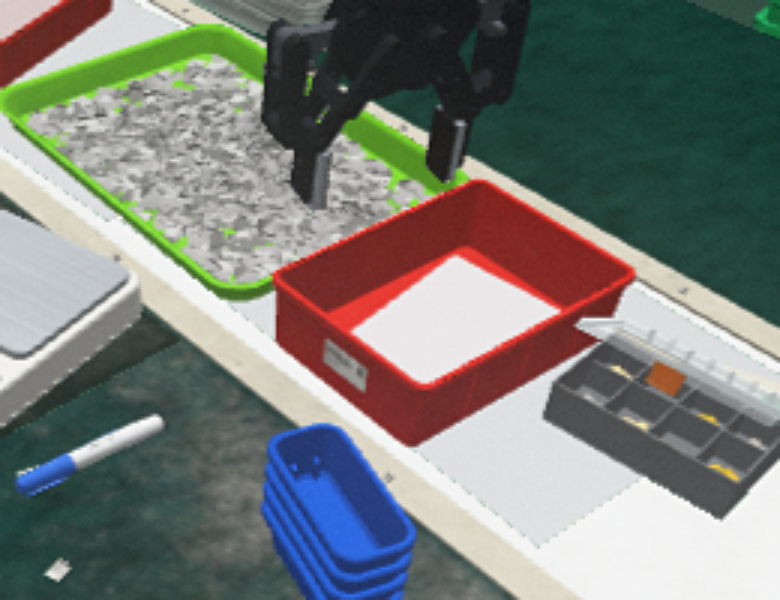

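The scene camera agrees: with the TCP reported at z=300 and opening 74, the tips at about (317,205) and (450,178) really end at z≈347. So the real tips sit 47 mm above the reported TCP (44 mm at opening 62), and I'll use these measured offsets. For the grasp the tips go to z≈88, between the skirt edge (94) and the next rim (82).

```bash
cat >> h.py <<'E'
def tips(cam="wrist",full=False):
    s=manip.read_state(); P=camera_params(cam); p,d=capture(cam); X=cloud(cam,d,P); L=(X-s["tcp_pos"])@np.array(s["tcp_rot"])
    m=(d>0)&(L[...,2]>-75)&(L[...,2]<-30)&(abs(abs(L[...,1])-s["width"]/2-5)<9)&(abs(L[...,0])<13)&(p.max(-1)<110)
    return p,d,P,(np.percentile(X[m][:,2],[.5,3]).round(1) if m.sum()>20 else None)
E
python3 - <<'E'
from h import *
x,y=610.8,-207.5
R=best((x,y,150),-16.8); manip.reach([x,y,150],R); manip.move_straight([x,y,75],120); manip.hold(.2)
p,d,P,t=tips(); print(t,measure("wrist",p,d,P).get("rim"))
manip.move_straight([x,y,44],60); manip.hold(.3)
p,d,P,t=tips(); print(t,measure("wrist",p,d,P).get("rim")); s=manip.read_state(); print(s["time_s"],s["contact_force"],s["width"],s["tcp_pos"])
q,d2=capture("scene")
a=p[150:400,170:470,::-1]; b=q[180:290,330:462,::-1]
cv2.imwrite("pics/g.png",np.hstack([cv2.resize(a,(400,333)),cv2.resize(b,(400,333))]))
E
```

```text
[123.6 125.5] ((array([ 610.53125   , -206.60617065]), np.float32(129.52068), np.float32(62.273598), np.float32(72.96149)), np.float64(100.9), 7421)
[92.1 93.9] ((array([ 615.37817383, -202.13323975]), np.float32(118.20345), np.float32(68.86415), np.float32(73.08457)), np.float64(101.1), 8742)
8.5833 [-0.05249503  0.38839389 -0.50272249] 73.99889018860038 [ 610.95263981 -207.52183194   44.24455619]
```

View pics/g.png

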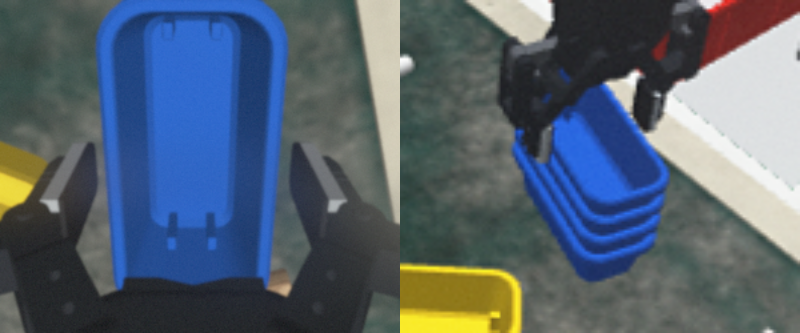

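The fingers (tips at (85,150) and (310,150)) straddle the top dish at mid-length with a few mm each side, and their tips are at z≈92, dropping to about 88 on closing. Time to close and lift a little.

Run:
```python
from h import *
x,y=610.8,-207.5
hand.grip(54); s=manip.read_state(); print(s["time_s"],s["width"],s["grasp_force"],s["contact_force"])
manip.move_straight([x,y,64],30); manip.hold(.2)
s=manip.read_state(); print(s["width"],s["grasp_force"],s["contact_force"])
manip.move_straight([x,y,124],80); manip.hold(.3)
s=manip.read_state(); print(s["time_s"],s["width"],s["grasp_force"],s["contact_force"])
P=camera_params("wrist"); p,d=capture("wrist"); X=cloud("wrist",d,P); h=cv2.cvtColor(p,cv2.COLOR_RGB2HSV); m=(h[...,0]>100)&(h[...,0]<125)&(h[...,1]>110)&(X[...,2]>174)&(X[...,2]<195)
print(rect(X[m]),np.percentile(X[m][:,2],[10,50,90]))
q,d2=capture("scene"); cv2.imwrite("pics/l.png",np.hstack([cv2.resize(p[...,::-1],(400,300)),cv2.resize(q[130:290,320:520,::-1],(400,300))]))
```

```text
8.9083 60.30149392684117 64.41627502441406 [-1.9975642   0.73522023  4.79028734]
60.74941799847618 64.80633974075317 [-0.06620623  0.30902919 -0.97418473]
11.125 60.249849943067346 64.80871438980103 [ 0.28862813 -0.1694254  -1.03362515]
(array([ 612.66430664, -201.05880737]), np.float32(117.46888), np.float32(62.784576), np.float32(73.41201)) [176.8727425  180.94642652 182.04798197]
```

View pics/l.png

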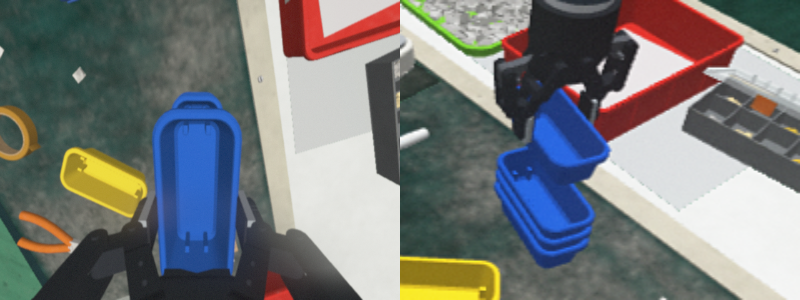

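One dish is in the hand, level, and three stay nested at (545,210). Now over the platter and down gently, feeling for contact.

Run:
```python
from h import *
x,y=594.5,181.
manip.move_straight([610.8,-207.5,170],150)
R=best((x,y,150),13.3); manip.reach([x,y,150],R)
manip.move_straight([x,y,60],80); manip.hold(.4)
s=manip.read_state(); f0=s["contact_force"][2]; print(s["time_s"],s["tcp_pos"],f0)
p,d=capture("top"); X=cloud("top",d); h=cv2.cvtColor(p,cv2.COLOR_RGB2HSV)
m=(h[...,0]>100)&(h[...,0]<125)&(h[...,1]>110)&(abs(X[...,0]-x)<110)&(abs(X[...,1]-y)<110)&(X[...,2]>60)
print(rect(X[m])); cv2.imwrite("pics/pl.png",cv2.resize(p[120:260,150:290,::-1],None,fx=4,fy=4))
manip.move_straight([x,y,49],25)
z=49
while z>43:
    manip.hold(.1); f=manip.read_state()["contact_force"][2]; print(z,round(f-f0,2))
    if f-f0>1.0: break
    z-=.7; manip.move_straight([x,y,z],10)
s=manip.read_state(); print(s["time_s"],s["tcp_pos"])
```

```text
14.8083 [594.53774913 181.02639177  60.09878886] -0.41230370669889665
(array([579.73425293, 185.30181885]), np.float32(145.34753), np.float32(91.41595), np.float32(101.27074))
49 0.2
48.3 0.51
47.599999999999994 -0.44
46.89999999999999 0.45
46.19999999999999 1.28
16.95 [594.62823963 181.00560436  46.32076898]
```

View pics/pl.png

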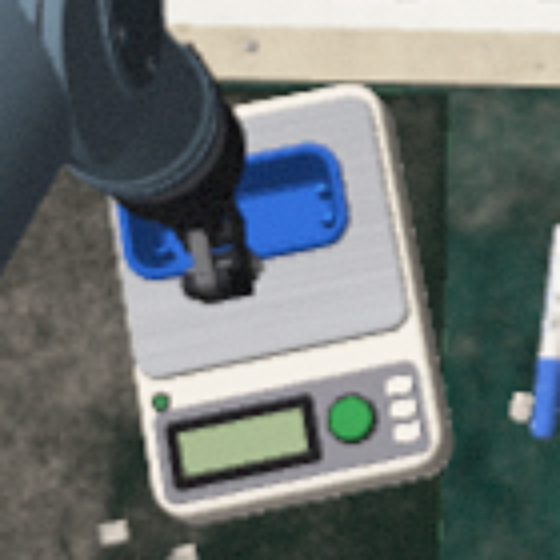

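The dish is over the platter, aligned with it, and contact came at 46.2 as predicted (46). I'll settle it, release, retreat straight up and check.

Run:
```python
from h import *
x,y=594.5,181.
manip.move_straight([x,y,45.8],10); manip.hold(.2); print(manip.read_state()["contact_force"])
hand.grip(74); manip.hold(.2)
manip.move_straight([x,y,60],30); manip.move_straight([x,y,150],150); manip.move_straight([530,145,250],200); manip.hold(.3)
P=camera_params("wrist"); p,d=capture("wrist"); X=cloud("wrist",d,P); h=cv2.cvtColor(p,cv2.COLOR_RGB2HSV).astype(int)
r=(abs(X[...,0]-590)<130)&(abs(X[...,1]-180)<130)
m=biggest(r&(h[...,0]>100)&(h[...,0]<125)&(h[...,1]>110)&(X[...,2]>97)&(X[...,2]<110)); print(rect(X[m]),np.percentile(X[m][:,2],[5,50,95]))
k=biggest(r&(h[...,0]>55)&(h[...,0]<95)&(h[...,1]>90)&(X[...,2]>52)&(X[...,2]<64)); print("key",rect(X[k]),X[k][:,2].mean())
m=biggest(r&(X[...,2]>57.5)&(X[...,2]<66)&(h[...,1]<60)); print("plat",rect(X[m]))
print(manip.read_state()["time_s"])
q,_=capture("scene"); cv2.imwrite("pics/after.png",np.hstack([cv2.resize(p[...,::-1],(400,300)),cv2.resize(q[100:250,200:400,::-1],(400,300))]))
```

```text
[-1.45546224  0.05729439  2.61255917]
(array([594.32226562, 181.42877197]), np.float32(128.30234), np.float32(61.9376), np.float32(102.88068)) [ 98.54813381 103.90311264 105.41178437]
key (array([484.90390015, 117.89823914]), np.float32(26.3268), np.float32(24.926), np.float32(136.06395)) 58.31660572098358
plat (array([593.74133301, 182.58520508]), np.float32(165.71896), np.float32(150.75648), np.float32(103.07613))
20.3917
```

View pics/after.png

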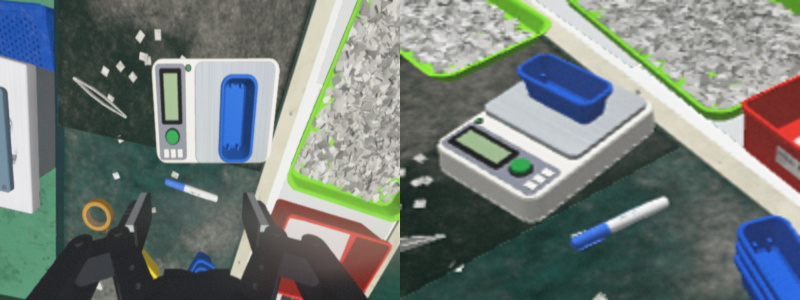

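The dish stands level and within about 1 mm of the platter's middle, with the nest and marker untouched. Now the key: shut the fingers, measure the tip, and press by force.

Run:
```python
from h import *
x,y=484.6,117.2
hand.grip(0)
R=best((x,y,110),103.3); manip.reach([x,y,110],R); manip.hold(.3)
s=manip.read_state(); P=camera_params("wrist"); p,d=capture("wrist"); X=cloud("wrist",d,P); L=(X-s["tcp_pos"])@np.array(s["tcp_rot"])
m=(d>0)&(abs(L[...,0])<14)&(abs(L[...,1])<20)&(L[...,2]<0)&(L[...,2]>-75)
print(s["time_s"],s["width"],s["tcp_pos"],m.sum(),np.percentile(L[m][:,2],[1,50,98,99.8]),L[m].min(0),L[m].max(0))
q,_=capture("scene"); cv2.imwrite("pics/key.png",np.hstack([cv2.resize(p[...,::-1],(400,300)),cv2.resize(q[100:250,180:380,::-1],(400,300))]))
```

```text
22.5667 -0.11319226722557366 [484.87586466 117.36065416 110.24953558] 1880 [-74.78644995 -60.72210662 -43.81370723 -42.21616247] [ -9.60392484 -13.59001248 -74.99830744] [ 12.24062983  13.59918386 -41.40369104]
```

View pics/key.png

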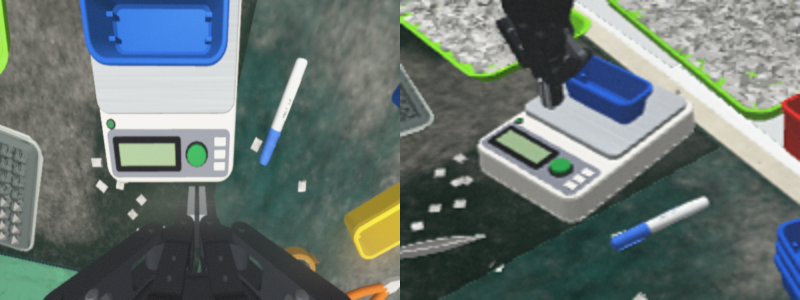

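The shut fingers are centred over the key, the tip about 41 mm above the reported TCP, and the hand is clear of the dish and platter edge. I'll press stepwise by force.

Run:
```python
from h import *
x,y=484.6,117.2
manip.move_straight([x,y,40],100); manip.move_straight([x,y,25],40); manip.hold(.3)
f0=manip.read_state()["contact_force"][2]; z=21; log=[]
while z>8:
    manip.move_straight([x,y,z],15); manip.hold(.1); s=manip.read_state(); f=s["contact_force"][2]-f0
    log.append((round(z,1),round(s["tcp_pos"][2],1),round(f,1)))
    if f>9: break
    z-=.8
manip.hold(.2)
print(log,manip.read_state()["time_s"])
```

```text
[(21, np.float64(21.0), np.float64(0.2)), (20.2, np.float64(20.3), np.float64(1.9)), (19.4, np.float64(19.4), np.float64(2.1)), (18.6, np.float64(18.6), np.float64(3.3)), (17.8, np.float64(17.8), np.float64(3.0)), (17.0, np.float64(17.0), np.float64(4.1)), (16.2, np.float64(16.2), np.float64(5.8)), (15.4, np.float64(15.6), np.float64(8.3)), (14.6, np.float64(15.4), np.float64(18.0))] 27.8583
```

The key's stop was plainly reached: 1.9 N at first touch, a rise to about 4 N, then 18 N at the stop after 5 mm. Releasing and checking.

Run:
```python
from h import *
x,y=484.6,117.2
manip.move_straight([x,y,30],40); manip.move_straight([x,y,180],150); manip.reach([480,80,300],best((480,80,300),13.3)); manip.hold(.4)
p,d=capture("scene"); t,dt=capture("top"); s=manip.read_state(); print(s["time_s"],s["contact_force"])
cv2.imwrite("pics/end.png",np.hstack([cv2.resize(p[80:320,170:490,::-1],(400,300)),cv2.resize(t[100:280,180:420,::-1],(400,300))]))
```

```text
31.2583 [ 0.11251156 -0.27295025  0.31726616]
```

View pics/end.png

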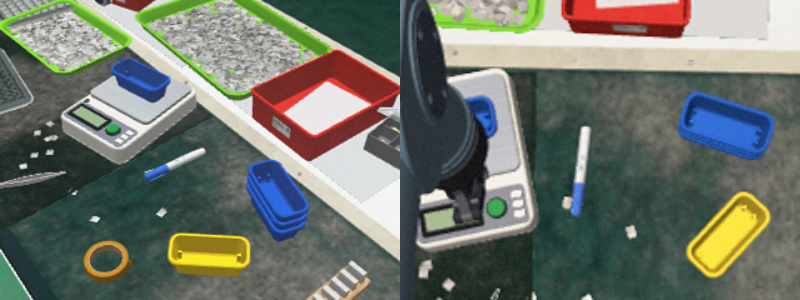

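The dish stands on the platter at (140,80), the three-dish nest at (278,200) and the marker at (175,162) are in place, and the robot is clear.

```bash
python3 -c "
from station import manip
print(manip.finish_job())"
```

```text
the job is handed in; nothing more can be done
None
```

The job is handed in at about 31 s: the top blue dish stands upright within about 1 mm of the platter's middle, the green tare key was pressed to its stop and released, and the other three dishes, the marker and the step gauges were left where they were.

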